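Top up and tamp a thread-spool magazine

TASK

Put the blue thread spool into the clear magazine tube on top of the yellow one already in there, and let go of it. Then take the orange-handled tamping rod and push the stack down, against the drag of the red follower under it, until it bottoms out firmly: keep a push of 10 to 20 newtons on it there for a moment, never more than 25. Put the rod back upright in its wooden stand, and leave the spare yellow spool, the mug and the label roll alone.

Things in the scene. Friction and masses are not known exactly. Their poses are not given: they have to be found in the camera images.
- tube: fixed clear round magazine tube, upright on a 100 x 75 x 10 mm aluminium foot; origin on the table at the tube's axis, z up. Bore 26.4 mm, outside 32 mm; the top 10 mm flares like a funnel to 38 mm inside (44 mm outside); the rim is 115 mm above the table. A grey collar hides its lowest 34 mm. The yellow spool sits inside; above it the bore is free
- tube_mouth (a point): centre of the tube's open top, at rim height (115 mm above the table). The hidden stop at the tube's foot is a rubber buffer of about 8 N per mm, so there the push rises steeply above the drag: 10 to 20 N is a firm push, more than 25 N cracks a spool
- packed_center (a point): centre (half-way up) of the yellow spool in the tube, same size as the blue one; it sits fast on a red follower disc, its top 30 to 52 mm below the rim at the start. It drags on the bore with about 5 N as it is pushed down, and stays where it is left. It bottoms out on an adjustable stop hidden in the collar, after 15 to 25 mm of travel: how far differs each time and must be felt
- spool_center (a point): centre (half-way up) of the blue thread spool, loose, upright on the table: a smooth round 24 mm diameter, 30 mm tall, 30 g, white ends. Dropped on the yellow one, its top lies between level with the rim and 22 mm below it; bottomed out it lies 25 to 37 mm below the rim
- spare_center (a point): centre of the spare yellow spool, same size, upright on the table near the blue one: leave alone
- stand: fixed wooden block 75 x 75 x 45 mm, origin at the centre of its underside, with a vertical hole of 24 mm diameter and 40 mm depth at its middle, where the rod stands
- stand_hole0 (a point): centre of the mouth of the stand's hole, 45 mm above the table
- rod_grip (a point): point on the axis of the tamping rod, in the middle of its handle, 100 mm above its tip; z along the rod, up when it stands. The handle is orange, 24 mm diameter, 45 mm tall (80 to 125 mm above the tip)
- rod_tip (a point): flat lower end of the tamping rod, on its axis. Below the handle it is an 18 mm diameter aluminium shaft 80 mm long; in all 125 mm long, 120 g, loose, standing upright in the stand with its tip 5 mm above the table
- mug: white mug with pens, 80 mm wide, pens up to 145 mm high, origin at the centre of its underside: leave alone
- roll: roll of blank labels lying flat, 84 mm diameter, 40 mm high, origin at the centre of its underside: leave alone

How it is judged (in metres and radians):
On the way, in this order (a step that is already met when the one before it is completed fails the run):
1. the blue spool is in the tube, let go (z of spool_center in the frame of tube below 0.105 m and horizontal distance between spool_center and tube_mouth below 0.005 m and contact force between the fingers and spool below 0.1 N), for 0.2 s.
2. the rod presses the blue spool with more than 9 N (only the stop can give that, the drag is 5 N) with the blue spool standing on the yellow one and the stack moved down (contact force between rod and spool above 9 N and distance between spool_center and packed_center below 0.033 m and distance of packed_center from where it was at the start of the episode above 0.013 m and horizontal distance between rod_tip and tube_mouth below 0.008 m), for 0.3 s.
At the end, for the whole second after the job is handed in: yellow spool over 13 mm below where it was; blue spool in the tube on the yellow one (centres under 33 mm apart, within 5 mm of the axis); rod in its stand (tip under 10 mm above the table, within 6 mm of the hole's axis, within 0.15 rad of upright); rod and spool at rest (distance of packed_center from where it was at the start of the episode above 0.013 m and horizontal distance between spool_center and tube_mouth below 0.005 m and distance between spool_center and packed_center below 0.033 m and horizontal distance between rod_tip and stand_hole0 below 0.006 m and height (world z) of rod_tip below 0.01 m and angle between rod_grip's own z axis and vertical below 0.15 rad and linear speed of each of rod, spool below 0.02 m/s); the robot touches nothing.
It fails at once if the blue spool pushed by the rod with more than 25 N (contact force between rod and spool above 25 N).
It fails at once if the rod jammed on the tube with more than 25 N (contact force between rod and tube above 25 N).
It fails at once if the spare spool moved by more than 20 mm (distance of spare_center from where it was at the start of the episode above 0.02 m).
It fails at once if the mug moved by more than 20 mm (distance of mug from where it was at the start of the episode above 0.02 m).
It fails at once if the label roll moved by more than 20 mm (distance of roll from where it was at the start of the episode above 0.02 m).
It also fails if it takes over 69 s, if anything falls off the work surface, if the arm or the gripper's body presses on something with over 40 N, if the wrist force passes 120 N, or if a joint passes its speed limit or range.

ROBOT

A 6-joint arm with a two-finger parallel gripper is mounted at the origin on the work surface. World frame = base frame: x ahead of the robot, y to its left, z up, the work surface at z = 0. Lengths are in m, angles in degrees, forces in N, time in s.
With the tool pointing down it reaches from about 0.375 to 0.9 m from the base axis. Payload 3.1 kg.
Tool frame: the origin (TCP) lies between the finger pads; the fingertips stand 11 mm ahead of it and the grasp point (between the pads) lies 8 mm behind it; z points along the fingers, y is the line along which they close (so a half turn about z gives the same grasp; the last joint's range is limited). The gripper opens to 87 mm and grips with 3 to 60 N. Pads are 19 mm wide; open, the fingers measure 117 mm over their backs; the gripper's body (75 mm by 190 mm) begins 51 mm behind the grasp point.
Start: joints at [-77.206, 30.224, 82.088, -0, 67.689, -10.227], TCP at [0.244, -0.575, 0.234] pointing down, gripper open.
Joint ranges: [-176.69, 176.69], [-43.24, 126.21], [12.49, 139.97], [-82, 262], [0, 151.66], [-163.58, 163.58]. Speed limits (degrees/s): [159.86, 159.86, 180, 180, 180, 180].

INTERFACE

Orientations are given as a 3x3 rotation matrix whose columns are the frame's x, y, z axes.
In Python, from rig import bot gives the robot as it stands.
- The arm moves only by the tool apply_moves, never from a script. Its argument "steps" is a list that holds one entry, the list of rows, each a list of 7 numbers: the shift along the tool's x, y, z in cm, then the turn, a rotation vector about the tool's x, y, z in degrees, then the gripper command: -1 is shut, 1 is fully open, values between are in proportion. In form: [[[dx, dy, dz, rx, ry, rz, jaw], ...]]. A call has 1 to 20 rows; each row is the pose to reach, as a shift and turn from the pose commanded when the call began, along the tool's axes at that moment; what a row does not reach only later rows make up. A row lasts 1/8 s, in which the tool goes at most 62.5 mm and 10.7 degrees, less where a joint would pass 70% of its speed; a pose out of reach is approached as far as the arm can. A call with a gripper value outside its range is refused whole. The fingers move at their own pace and stop on an object; the grip force is fixed at half the most. Time passes only in rows, so rows that repeat a pose let the fingers close. It gives the time, the measured TCP pose, the force, the opening and the grip force at its end, in the units of the state.
- bot.read_state(): the state, without advancing time (a new reading comes with each control period).
- bot.capture(name): name is "scene" or "top" or "wrist"; returns the picture (384x512x3 uint8, blue, green, red); there is no depth.
- bot.camera_model(name): a dict with "intrinsics" (3x3 intrinsics, pixels), "R" (3x3) and "t" (3): a world point X has camera coordinates R X + t. Camera axes: x right, y down, z forward; pixel columns grow to the right and rows downward; lengths in m; the calibration is good to about 2 mm. A picture is of the moment at which its call begins: read the wrist's pose just before it. camera_model takes no time and is no camera call; for the wrist camera it gives the pose at the moment of the call.
- bot.hand_in(): hands the job in; it is judged then, once.
The state is a dict: "time_s": time; "joint_positions": joint angles; "qvel": joint speeds; "tau": joint torques, N m; "position": TCP position; "tcp_rot": TCP orientation; "force": force on the tool from outside, world axes, zero at the start; "moment": the same for the moment, N m; "opening": opening from 0.0 (shut) to 1.0 (fully open); "grasp_force": force on a finger pad.
Only numpy, scipy, OpenCV 4.12 (cv2) and the standard library are available. Lean on these libraries where they do the work, as an engineer would, in place of code of your own. Each camera call takes 0.05 s, during which the arm holds its last target. There are 200 camera calls.

## Working session

There is one attempt and no reset: what is moved stays moved. The work goes in short steps, Python scripts to look and compute and a tool call to move; the robot and the scene stay as the last step left them, time stands still between calls to the robot, and variables do not carry over. Pictures are saved under pics/ and viewed, at most 10 in all, crops included, and the job is handed in when it is done.

Besides the shell and the picture viewer there is one more tool, called in YAML: its name, and indented under it one key for each argument. apply_moves: Moves the arm, as the interface text tells. Its arguments: {"type":"object","properties":{"steps":{"type":"array","items":{"type":"array","items":{"type":"array","items":{"type":"number"}}}}},"required":["steps"]}

```bash
mkdir -p pics; ls; python3 - <<'E'
from rig import bot
import cv2,numpy as np
s=bot.read_state();print(s)
a=bot.capture("scene");b=bot.capture("top")
cv2.imwrite("pics/scene.png",a);cv2.imwrite("pics/top.png",b)
for n in("scene","top","wrist"):print(n,bot.camera_model(n))
E
```

```text
pics
{'time_s': 0.0, 'joint_positions': array([-7.72045979e+01,  3.02767287e+01,  8.21560326e+01,  1.88638365e-04,
        6.76895824e+01, -1.02276531e+01]), 'qvel': array([-0.06500404, -0.02418515,  0.02377451,  0.03798409, -0.04787664,
        0.01339741]), 'tau': array([-5.29812842e-04, -4.40039062e+01, -1.76592278e+01,  6.31661760e-02,
        5.79477358e-02, -1.60171389e-04]), 'position': array([ 0.2443038 , -0.57450672,  0.23259757]), 'tcp_rot': array([[ 9.20348133e-01,  3.91099851e-01, -4.69934792e-04],
       [ 3.91099947e-01, -9.20345855e-01,  2.08294737e-03],
       [ 3.82137868e-04, -2.10082820e-03, -9.99997720e-01]]), 'force': array([-0.11194261,  1.33821217, -0.74555852]), 'moment': array([ 0.0022716 , -0.01940588,  0.0098293 ]), 'grasp_force': 0.0, 'opening': 0.9977383074370648}
scene {'intrinsics': array([[409.75572769,   0.        , 259.25921507],
       [  0.        , 409.75572769, 195.23710251],
       [  0.        ,   0.        ,   1.        ]]), 'R': array([[ 0.71254951,  0.70161913,  0.00194707],
       [ 0.55180261, -0.55868073, -0.61918472],
       [-0.43334406,  0.44227417, -0.78524295]]), 't': array([-0.46362692, -0.25657871,  1.37191006])}
top {'intrinsics': array([[350.33143399,   0.        , 256.38473415],
       [  0.        , 350.33143399, 190.19467432],
       [  0.        ,   0.        ,   1.        ]]), 'R': array([[ 0.01483992, -0.99983462, -0.01051261],
       [-0.9961453 , -0.01387447, -0.08661437],
       [ 0.08645419,  0.01175743, -0.99618645]]), 't': array([0.0560584 , 0.62252444, 0.831517  ])}
wrist {'intrinsics': array([[268.26702931,   0.        , 253.76922923],
       [  0.        , 268.26702931, 191.15740607],
       [  0.        ,   0.        ,   1.        ]]), 'R': array([[ 0.39105303, -0.92036552, -0.00219764],
       [-0.88713771, -0.37756859,  0.26538396],
       [-0.24508001, -0.1018296 , -0.9641403 ]]), 't': array([-0.62314103, -0.03170292,  0.39025212])}
```

View pics/scene.png

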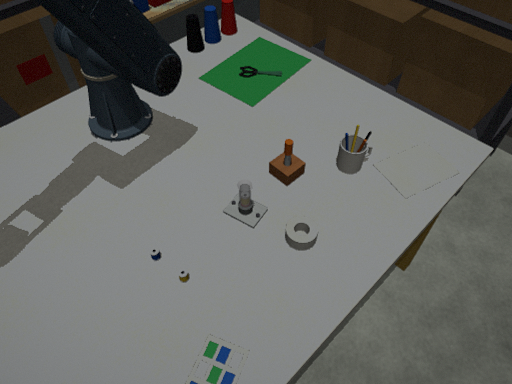

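View pics/top.png

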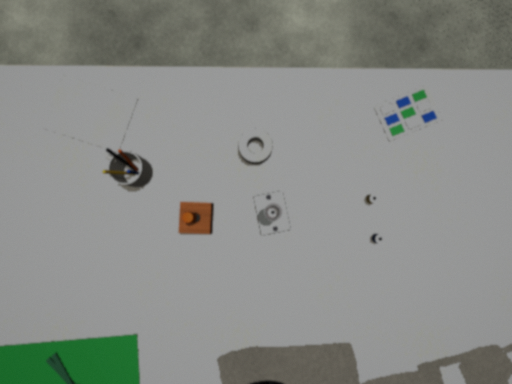

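The scene picture shows the blue spool at (155,254), spare at (184,276), tube mouth near (245,185) and rod top at (289,142). In the top picture they are at (376,239), (370,199), (271,212) and (189,217).

```bash
cat > h.py <<'E'
from rig import bot
import cv2,numpy as np
def ray(m,px):
    d=m["R"].T@np.linalg.solve(m["intrinsics"],[px[0],px[1],1]);return -m["R"].T@m["t"],d
def atz(m,px,z):
    c,d=ray(m,px);return c+d*(z-c[2])/d[2]
def proj(m,X):
    p=m["intrinsics"]@(m["R"]@np.array(X)+m["t"]);return p[:2]/p[2]
def snap(name,f=None):
    m=bot.camera_model(name);s=bot.read_state();a=bot.capture(name)
    if f:cv2.imwrite("pics/"+f,a)
    return m,s,a
def go(s,X,name=""):
    "shift (cm, tool axes) taking TCP to X"
    print(name,np.round(100*s["tcp_rot"].T@(np.array(X)-s["position"]),2))
E
python3 - <<'E'
from h import *
a=cv2.imread("pics/scene.png");b=cv2.imread("pics/top.png")
S=bot.camera_model("scene");T=bot.camera_model("top")
for n,p,q,z in(("blue",(155,254),(376,239),.015),("spare",(184,276),(370,199),.015),("mouth",(245,185),(271,212),.115),("rodtop",(289,142),(189,217),.13),("stand",(287,160),(196,217),.045),("mug",(352,150),(125,168),.09),("roll",(302,232),(255,147),.04)):
    print(n,atz(S,p,z).round(3),atz(T,q,z).round(3))
def crop(i,c,w,h,k):return cv2.resize(i[c[1]-h:c[1]+h,c[0]-w:c[0]+w],None,fx=k,fy=k,interpolation=cv2.INTER_CUBIC)
r1=np.hstack([crop(a,(245,195),25,30,6),crop(a,(288,162),25,30,6)])
r2=np.hstack([crop(b,(272,214),25,20,6),crop(b,(196,217),25,20,6)])
cv2.imwrite("pics/c1.png",np.vstack([r1,r2]))
E
```

```text
blue [ 0.513 -0.235  0.015] [ 0.507 -0.229  0.015]
spare [ 0.613 -0.222  0.015] [ 0.605 -0.216  0.015]
mouth [0.573 0.026 0.115] [0.567 0.031 0.115]
rodtop [0.559 0.209 0.13 ] [0.553 0.208 0.13 ]
stand [0.55  0.218 0.045] [0.554 0.208 0.045]
mug [0.681 0.342 0.09 ] [0.663 0.366 0.09 ]
roll [0.743 0.062 0.04 ] [0.726 0.07  0.04 ]
```

View pics/c1.png

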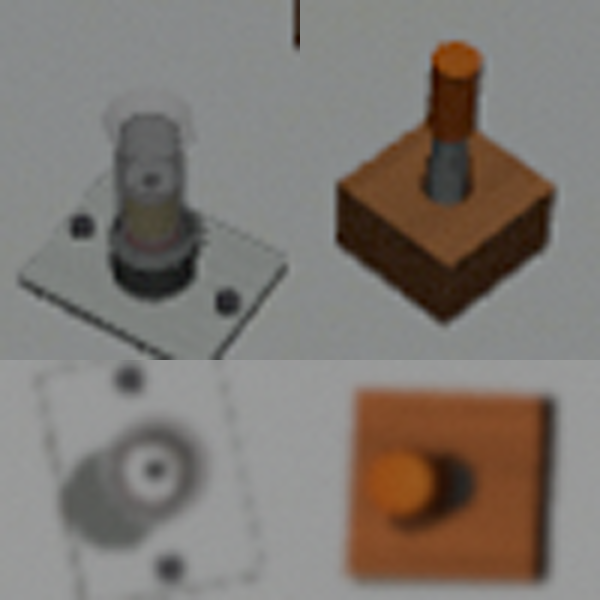

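The crops show the yellow spool low in the clear tube and the rod standing in the stand, leaning slightly in its hole. The two cameras agree to about 6 mm, so I'll move in and refine with the wrist camera.

apply_moves:
  steps:
    - [[9.5, -5.3, 1.8, 0, 0, 0, 1], [19, -10.6, 3.5, 0, 0, 0, 1], [28.4, -15.8, 5.2, 0, 0, 0, 1], [37.9, -21.1, 7, 0, 0, 0, 1], [37.9, -21.1, 7, 0, 0, 0, 1], [37.9, -21.1, 7, 0, 0, 0, 1], [37.9, -21.1, 7, 0, 0, 0, 1], [37.9, -21.1, 7, 0, 0, 0, 1], [37.9, -21.1, 7, 0, 0, 0, 1], [37.9, -21.1, 7, 0, 0, 0, 1], [37.9, -21.1, 7, 0, 0, 0, 1]]

```text
time_s: 1.48
position: [0.5101, -0.2342, 0.1638]
tcp_rot: [[0.921, 0.389, 0.0], [0.389, -0.921, -0.0], [0.0, 0.0, -1.0]]
force: [-0.7, 0.3, -0.2]
opening: 1.001
grasp_force: 0.0
```

```bash
python3 - <<'E'
from h import *
m,s,a=snap("wrist","w1.png")
print(s["time_s"],s["position"],s["tcp_rot"].round(3),-m["R"].T@m["t"])
print(proj(m,[.51,-.232,.015]),proj(m,[.61,-.218,.015]))
E
```

```text
1.475 [ 0.51011536 -0.23424403  0.1637947 ] [[ 0.921  0.389  0.   ]
 [ 0.389 -0.921 -0.   ]
 [ 0.     0.    -1.   ]] [ 0.5769742  -0.20524539  0.31440494]
[252.52043874 182.43559031] [277.127148    92.10703182]
```

View pics/w1.png

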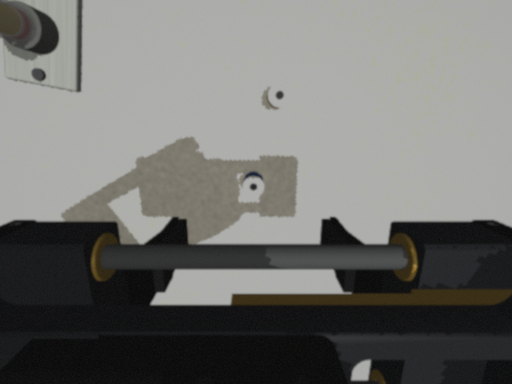

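The wrist view shows the blue spool's top centre at (253,187), the spare at (279,95), and the fingers symmetric about column 254.

```bash
python3 - <<'E'
from h import *
m=bot.camera_model("wrist");s=bot.read_state()
X=atz(m,(253.3,186.5),.03);print(X);Y=atz(m,(279.5,95),.03);print(Y)
for z in(.08,.023):go(s,[X[0],X[1],z])
E
```

```text
[ 0.5095319 -0.2330602  0.03     ]
[ 0.60683633 -0.22049218  0.03      ]
 [-0.02 -0.12  8.38]
 [-0.02 -0.12 14.08]
```

apply_moves:
  steps:
    - [[0, -0.1, 5, 0, 0, 0, 0.3], [0, -0.1, 9, 0, 0, 0, 0.3], [0, -0.1, 12, 0, 0, 0, 0.3], [0, -0.1, 14.1, 0, 0, 0, 0.2], [0, -0.1, 14.1, 0, 0, 0, 0.2], [0, -0.1, 14.1, 0, 0, 0, -0.2], [0, -0.1, 14.1, 0, 0, 0, -1], [0, -0.1, 14.1, 0, 0, 0, -1], [0, -0.1, 14.1, 0, 0, 0, -1], [0, -0.1, 14.1, 0, 0, 0, -1], [0, -0.1, 14.1, 0, 0, 0, -1], [0, -0.1, 14.1, 0, 0, 0, -1]]

```text
time_s: 3.02
position: [0.5108, -0.2321, 0.0233]
tcp_rot: [[0.92, 0.391, 0.001], [0.391, -0.92, -0.001], [0.001, 0.001, -1.0]]
force: [-0.9, -0.8, 5.9]
opening: 0.267
grasp_force: 30.0
```

apply_moves:
  steps:
    - [[0, 0, -5, 0, 0, 0, -1], [0, 0, -10, 0, 0, 0, -1], [1.7, -3.7, -13, 0, 0, 0, -1], [4.1, -9.2, -15.7, 0, 0, 0, -1], [6.5, -14.6, -15.7, 0, 0, 0, -1], [9.7, -21.7, -15.7, 0, 0, 0, -1], [9.7, -21.7, -15.7, 0, 0, 0, -1], [9.7, -21.7, -15.7, 0, 0, 0, -1], [9.7, -21.7, -15.7, 0, 0, 0, -1]]

```text
time_s: 4.15
position: [0.5151, 0.0044, 0.1794]
tcp_rot: [[0.921, 0.39, 0.0], [0.39, -0.921, -0.001], [-0.0, 0.001, -1.0]]
force: [0.0, -0.1, 0.3]
opening: 0.269
grasp_force: 30.0
```

```bash
python3 - <<'E'
from h import *
m,s,a=snap("wrist","w2.png")
print(s["time_s"],s["position"],s["opening"],s["grasp_force"])
print(proj(m,[.570,.029,.115]),proj(m,s["position"]+[0,0,.007]),proj(m,s["position"]+[0,0,-.023]))
E
```

```text
4.15 [0.51511422 0.00443908 0.17937823] 0.26895055098600323 29.99976933002472
[253.09532506 134.09414569] [254.9702739  245.75108113] [254.7709713 225.8415095]
```

View pics/w2.png

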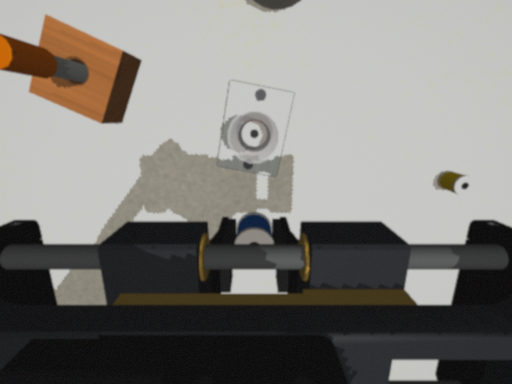

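The wrist view shows the tube mouth around (252,137), the spool held at (254,230), and the rod and stand at upper left. I'll zoom in on the first two.

```bash
python3 - <<'E'
import cv2
a=cv2.imread("pics/w2.png")[95:260,205:305]
a=cv2.convertScaleAbs(a,alpha=1.3)
a=cv2.resize(a,None,fx=3.6,fy=3.6,interpolation=cv2.INTER_CUBIC)
cv2.imwrite("pics/c2.png",a)
E
```

```text
(no output)
```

View pics/c2.png

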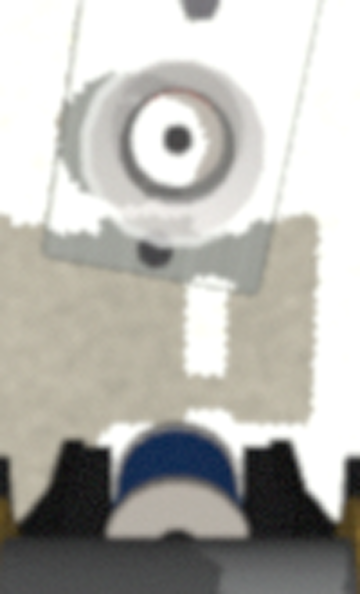

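```bash
python3 - <<'E'
from h import *
m=bot.camera_model("wrist");s=bot.read_state();R=s["tcp_rot"];p=s["position"]
t=np.linspace(0,6.283,73)
def bb(C,r):
    P=np.array([proj(m,C+r*np.array([np.cos(u),np.sin(u),0])) for u in t]);P=(P-[205,95])*3.6
    return P.min(0).round(1),P.max(0).round(1)
X=atz(m,(253.2,137.2),.115);print(X,bb(X,.022),bb(X,.019), bb(X-[0,0,.01],.016))
for dx in(0,.002,-.002):print(dx,"bot",bb(p+R@[dx,0,.0227],.012),"top",bb(p+R@[dx,0,-.0073],.012))
E
```

```text
[0.56783662 0.02771689 0.115     ] (array([73. , 46.8]), array([274.1, 251.4])) (array([86.7, 61.5]), array([260.4, 238.2])) (array([103.7,  76.2]), array([243.5, 218.6]))
0 bot (array([117.2, 412.9]), array([241.5, 528.4])) top (array([106.4, 475.3]), array([253.5, 609.1]))
0.002 bot (array([117. , 402.9]), array([241.7, 519.1])) top (array([106.2, 463.7]), array([253.8, 598.4]))
-0.002 bot (array([117.3, 422.9]), array([241.3, 537.7])) top (array([106.6, 486.9]), array([253.3, 619.8]))
```

apply_moves:
  steps:
    - [[3, 0, 0, 0, 0, 0, -1], [5.9, -0.1, 0, 0, 0, 0, -1], [5.9, -0.1, 0, 0, 0, 0, -1], [5.9, -0.1, 0, 0, 0, 0, -1], [5.9, -0.1, 2, 0, 0, 0, -1], [5.9, -0.1, 3.5, 0, 0, 0, -1], [5.9, -0.1, 4.3, 0, 0, 0, -1], [5.9, -0.1, 4.8, 0, 0, 0, -1], [5.9, -0.1, 5.1, 0, 0, 0, -1], [5.9, -0.1, 5.1, 0, 0, 0, -1], [5.9, -0.1, 5.1, 0, 0, 0, -1]]

```text
time_s: 5.58
position: [0.5692, 0.0295, 0.1288]
tcp_rot: [[0.92, 0.391, 0.001], [0.391, -0.92, -0.001], [0.001, 0.001, -1.0]]
force: [1.0, -1.4, -1.0]
opening: 0.265
grasp_force: 30.0
```

```bash
python3 - <<'E'
from h import *
m,s,a=snap("wrist")
print(s["time_s"],s["position"],s["force"],s["moment"])
cv2.imwrite("pics/c3.png",cv2.resize(a[150:300,180:330],None,fx=3,fy=3,interpolation=cv2.INTER_CUBIC))
E
```

```text
5.575 [0.56919987 0.02953695 0.12880654] [ 1.00622585 -1.37421279 -0.95876989] [-0.31221952 -0.23369977 -0.00480769]
```

View pics/c3.png

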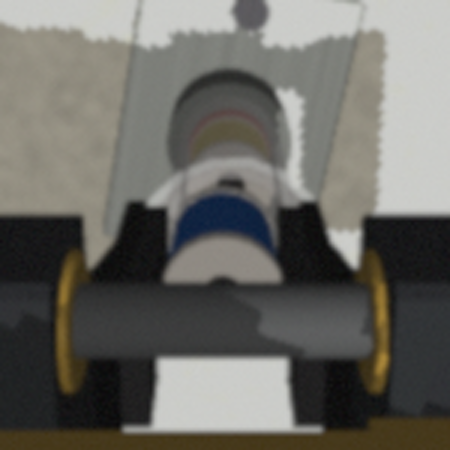

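The spool's lower end is inside the funnel, centred at column 228 of the crop, and the force is small. I'll release it.

apply_moves:
  steps:
    - [[0, 0, 0, 0, 0, 0, 0], [0, 0, 0, 0, 0, 0, 0.3], [0, 0, 0, 0, 0, 0, 0.3], [0, 0, 0, 0, 0, 0, 0.3], [0, 0, 0, 0, 0, 0, 0.3], [0, 0, -3, 0, 0, 0, 0.3], [-3, 0, -7, 0, 0, 0, 0.3], [-6, 0, -9, 0, 0, 0, 0.3], [-6, 0, -9, 0, 0, 0, 0.3], [-6, 0, -9, 0, 0, 0, 0.3]]

```text
time_s: 6.88
position: [0.514, 0.0064, 0.2184]
tcp_rot: [[0.92, 0.391, 0.001], [0.391, -0.92, 0.0], [0.001, 0.0, -1.0]]
force: [-0.4, 0.4, 0.1]
opening: 0.653
grasp_force: 0.0
```

```bash
python3 - <<'E'
from h import *
m,s,a=snap("wrist","w4.png")
print(s["time_s"],s["position"],s["force"],proj(m,[.568,.028,.115]),proj(m,[.555,.21,.045]))
S=snap("scene","s4.png")[2]
c=lambda i,x,y,w,h,k:cv2.resize(i[y:y+h,x:x+w],None,fx=k,fy=k,interpolation=cv2.INTER_CUBIC)
cv2.imwrite("pics/c4.png",np.hstack([c(a,205,110,100,100,4),c(S,225,175,50,50,8)]))
E
```

```text
6.875 [0.51399318 0.0063784  0.2183874 ] [-0.38259964  0.39817253  0.05576399] [255.82736822 133.78704953] [101.48067456  76.24470685]
```

View pics/c4.png

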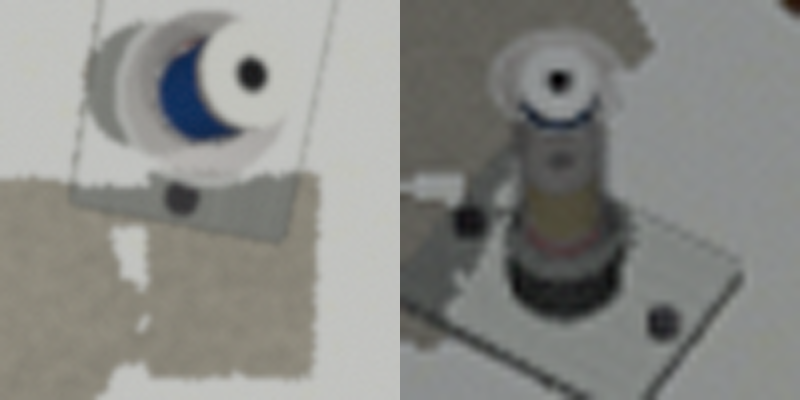

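The spool did not drop. It leans in the funnel, with its top hole at wrist pixel (268,129) and scene pixel (245,185), so I'll triangulate the lean.

```bash
python3 - <<'E'
from h import *
W=bot.camera_model("wrist");S=bot.camera_model("scene");s=bot.read_state()
P=[m["intrinsics"]@np.c_[m["R"],m["t"]] for m in(W,S)]
def tri(a,b):
    x=cv2.triangulatePoints(*P,np.array(a,float),np.array(b,float)).ravel();return x[:3]/x[3]
T=tri((268,128.8),(244.75,185));print("top",T)
C=atz(W,(255.6,134.3),.115);print("rim w",C,"scene",atz(S,(244.6,185),.115))
print("tri rim",tri((255.6,134.3),(244.6,184.8)))
print("lean in tool",s["tcp_rot"].T@(T-C))
go(s,[C[0],C[1],.129])
E
```

```text
top [0.57738244 0.02107829 0.12293303]
rim w [0.56733095 0.02824743 0.115     ] scene [0.57266184 0.02562019 0.115     ]
tri rim [0.56801122 0.02905279 0.1089736 ]
lean in tool [ 0.00644114  0.01052615 -0.00794191]
 [5.76 0.1  8.87]
```

apply_moves:
  steps:
    - [[2, 0, 0, 0, 0, -10, 1], [4, 0.1, 0, 0, 0, -20, 1], [5.9, 0.1, 0, 0, 0, -31, 1], [5.9, 0.1, 0, 0, 0, -31, 1], [5.9, 0.1, 4, 0, 0, -31, 1], [5.9, 0.1, 7, 0, 0, -31, 1], [5.9, 0.1, 9.05, 0, 0, -31, 1], [5.9, 0.1, 9.05, 0, 0, -31, 0.5], [5.9, 0.1, 9.05, 0, 0, -31, 0.3], [5.9, 0.1, 9.05, 0, 0, -31, 0.1], [5.9, 0.1, 9.05, 0, 0, -31, -0.05], [5.9, 0.1, 9.05, 0, 0, -31, -0.2], [5.9, 0.1, 9.05, 0, 0, -31, -0.3], [5.9, 0.1, 9.05, 0, 0, -31, -0.38], [5.9, 0.1, 9.05, 0, 0, -31, -0.42], [5.9, 0.1, 9.05, 0, 0, -31, -0.42], [5.9, 0.1, 9.05, 0, 0, -31, -0.42]]

```text
time_s: 9.1
position: [0.5742, 0.0259, 0.1305]
tcp_rot: [[0.587, 0.809, 0.014], [0.809, -0.587, -0.005], [0.004, 0.014, -1.0]]
force: [5.8, -5.1, 4.0]
opening: 0.294
grasp_force: 9.3
```

```bash
python3 - <<'E'
from h import *
m,s,a=snap("wrist","w5.png")
print(s["time_s"],s["position"],s["force"],s["moment"],s["opening"],s["grasp_force"])
S=snap("scene","s5.png")[2]
c=lambda i,x,y,w,h,k:cv2.resize(i[y:y+h,x:x+w],None,fx=k,fy=k,interpolation=cv2.INTER_CUBIC)
cv2.imwrite("pics/c5.png",np.hstack([c(a,190,150,130,130,3.077),c(S,220,160,50,50,8)]))
E
```

```text
9.1 [0.5742339  0.02586032 0.13049556] [ 5.80807901 -5.06013368  4.02526068] [-1.16044248 -1.27845913 -0.01527417] 0.2943951757084156 9.321671649813652
```

View pics/c5.png

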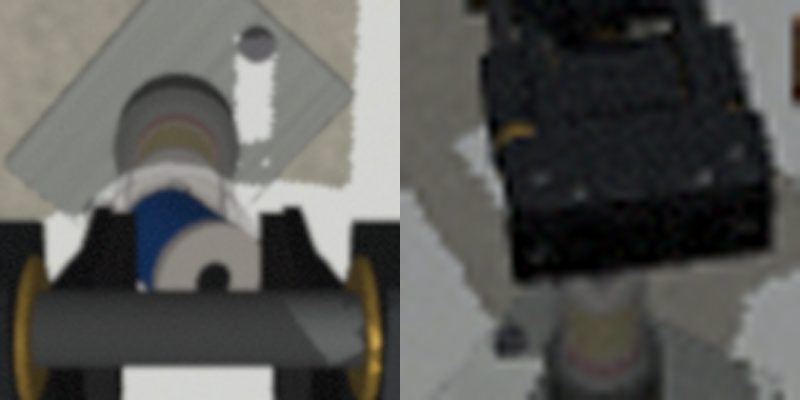

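The spool is still leaning about 20° between the pads. I'll grip it fully, lift it clear so the pads square it up, and look again.

apply_moves:
  steps:
    - [[0, 0, 0, 0, 0, 0, -0.6], [0, 0, -0.3, 0, 0, 0, -1], [0, 0, -1, 0, 0, 0, -1], [0, 0, -2, 0, 0, 0, -1], [0, 0, -4, 0, 0, 0, -1], [-3, 0, -6, 0, 0, 0, -1], [-6, 0, -6, 0, 0, 0, -1], [-6, 0, -6, 0, 0, 0, -1], [-6, 0, -6, 0, 0, 0, -1], [-6, 0, -6, 0, 0, 0, -1]]

```text
time_s: 10.45
position: [0.5332, -0.0193, 0.1879]
tcp_rot: [[0.587, 0.81, -0.0], [0.81, -0.587, 0.0], [0.0, -0.0, -1.0]]
force: [1.1, 0.2, -0.6]
opening: 0.258
grasp_force: 29.5
```

```bash
python3 - <<'E'
from h import *
m,s,a=snap("wrist","w6.png")
print(s["time_s"],s["position"],s["tcp_rot"].round(3),s["force"],s["opening"],s["grasp_force"],proj(m,[.569,.028,.115]))
cv2.imwrite("pics/c6.png",cv2.resize(a[70:270,180:330],None,fx=3,fy=3,interpolation=cv2.INTER_CUBIC))
E
```

```text
10.45 [ 0.53315025 -0.01931975  0.18789313] [[ 0.587  0.81  -0.   ]
 [ 0.81  -0.587  0.   ]
 [ 0.    -0.    -1.   ]] [ 1.06375543  0.21109384 -0.5978914 ] 0.25817453215249053 29.484534859657288 [255.94225633 134.84585471]
```

View pics/c6.png

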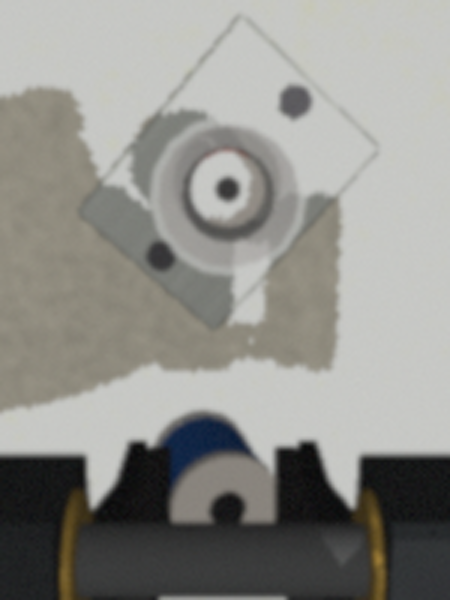

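The lifted spool sits about 9° tilted and about 10 mm lower in the pads, with the tube rim at about (256,136). I've used all ten views, so I'll work numerically from here. I'll set the spool on the table to square it, regrasp nearer its top so it goes deeper into the funnel, and retry.

apply_moves:
  steps:
    - [[-5, 1.3, 0, 0, 0, 0, -1], [-10, 2.6, 0, 0, 0, 0, -1], [-11.5, 3, 5, 0, 0, 0, -1], [-11.5, 3, 10, 0, 0, 0, -1], [-11.5, 3, 13, 0, 0, 0, -1], [-11.5, 3, 14.5, 0, 0, 0, -1], [-11.5, 3, 15.1, 0, 0, 0, -1], [-11.5, 3, 15.3, 0, 0, 0, -1], [-11.5, 3, 15.3, 0, 0, 0, -1]]

```text
time_s: 11.62
position: [0.4899, -0.1306, 0.0363]
tcp_rot: [[0.587, 0.81, 0.001], [0.81, -0.587, -0.0], [0.0, 0.001, -1.0]]
force: [-0.5, 1.7, 2.3]
opening: 0.257
grasp_force: 29.7
```

apply_moves:
  steps:
    - [[0, 0, 0.2, 0, 0, 0, -1], [0, 0, 0.4, 0, 0, 0, -1], [0, 0, 0.4, 0, 0, 0, -1]]

```text
time_s: 12.0
position: [0.4899, -0.1304, 0.0352]
tcp_rot: [[0.587, 0.809, 0.002], [0.809, -0.587, -0.001], [0.0, 0.002, -1.0]]
force: [-5.3, 3.7, 30.6]
opening: 0.257
grasp_force: 31.3
```

The spool touched down at a TCP height of about 36 mm. I'll back off slightly, open, rise and measure.

apply_moves:
  steps:
    - [[0, 0, 0, 0, 0, 0, -1], [0, 0, -0.05, 0, 0, 0, -0.4], [0, 0, -0.05, 0, 0, 0, -0.2], [0, 0, -0.05, 0, 0, 0, 0.1], [0, 0, -0.05, 0, 0, 0, 0.4], [0, 0, -5, 0, 0, 0, 0.4], [0, 0, -10, 0, 0, 0, 0.4], [0, 0, -12, 0, 0, 0, 0.4], [0, 0, -12, 0, 0, 0, 0.4], [0, 0, -12, 0, 0, 0, 0.4]]

```text
time_s: 13.25
position: [0.489, -0.1305, 0.15]
tcp_rot: [[0.588, 0.809, -0.002], [0.809, -0.588, 0.001], [-0.0, -0.002, -1.0]]
force: [-0.8, 1.0, 0.2]
opening: 0.702
grasp_force: 0.0
```

```bash
cat >> h.py <<'E'
def blobs(a,lo,hi,roi,amin=20):
    x,y,w,h=roi;M=cv2.inRange(cv2.cvtColor(a[y:y+h,x:x+w],cv2.COLOR_BGR2HSV),lo,hi)
    n,l,st,c=cv2.connectedComponentsWithStats(M)
    return [(np.round(c[i]+[x,y],1),st[i,:5]+[x,y,0,0,0]) for i in range(1,n) if st[i,4]>=amin]
E
python3 - <<'E'
from h import *
m,s,a=snap("wrist","w7.png")
print(s["time_s"],s["position"],s["force"])
u=proj(m,[.4905,-.131,.03]);print("exp",u)
print("blue",blobs(a,(100,60,20),(130,255,255),(150,80,220,150)))
h=cv2.cvtColor(a,cv2.COLOR_BGR2GRAY);x,y=u.round().astype(int)
for r in range(y-24,y+26,2):print(r,h[r,x-30:x+31:2])
E
```

```text
13.25 [ 0.48902352 -0.13053033  0.15004505] [-0.80045966  1.01908632  0.1817468 ]
exp [255.87025294 189.4272384 ]
blue [(array([250.3, 177.5]), array([243, 176,  15,   5,  38]))]
165 [135 138 141 139 136 137 137 140 150 191 194 194 191 155 142 144 141 137
 136 135 136 135 137 137 137 136 135 134 133 134 138]
167 [139 139 139 135 134 134 135 135 157 191 193 193 189 152 142 143 137 135
 136 136 138 135 134 132 135 138 136 136 136 138 140]
169 [138 140 138 132 131 135 135 135 164 192 193 194 190 153 141 135 132 133
 136 138 137 137 134 131 133 138 137 136 135 137 136]
171 [137 138 136 132 133 133 133 134 163 186 178 191 191 167 140 133 132 135
 135 135 135 135 133 130 134 138 138 136 134 133 133]
173 [135 134 135 134 134 132 131 131 136 146 138 154 161 142 130 134 137 137
 134 134 135 136 134 135 137 140 138 133 130 131 133]
175 [131 134 135 136 135 132 131 132 135 124  96  75  69  82  93 123 135 135
 135 136 135 133 136 139 137 135 135 131 131 132 133]
177 [131 135 138 141 140 134 134 134 116  66  43  37  37  32  39  72 119 131
 131 135 138 135 136 138 134 133 134 132 131 133 133]
179 
[... 1653 characters left out ...]
 157 153 160 162 155 150 165 192 192 191 190]
205 [136 141 166 191 193 193 194 193 192 194 193 193 193 192 193 193 191 189
 192 190 191 189 193 193 190 188 191 193 194 194 193]
207 [170 179 193 194 194 193 193 193 194 193 192 193 192 194 194 193 193 193
 193 193 194 194 193 193 193 193 194 192 194 195 193]
209 [193 192 194 192 193 193 194 193 194 194 193 194 195 194 193 193 193 194
 193 194 193 193 193 194 193 194 194 194 194 193 193]
211 [194 192 193 194 194 193 194 193 193 195 194 194 193 194 194 193 193 193
 194 194 193 193 193 193 193 194 193 194 194 194 193]
213 [192 194 192 193 193 193 193 194 193 193 195 193 193 194 194 194 192 194
 193 194 194 193 194 192 194 192 193 193 194 193 193]
```

```bash
python3 - <<'E'
from h import *
m=bot.camera_model("wrist");s=bot.read_state()
h=255-cv2.cvtColor(cv2.imread("pics/w7.png"),cv2.COLOR_BGR2GRAY)[185:196,243:257].astype(float)
w=np.clip(h-90,0,None);yy,xx=np.mgrid[185:196,243:257]
print((w*xx).sum()/w.sum(),(w*yy).sum()/w.sum())
X=atz(m,(249.7,190.6),.03);print(X);go(s,[X[0],X[1],.028])
# tube centre from pixel in the w6 view
W=dict(m);R6=np.array([[.587,.81,0],[.81,-.587,0],[0,0,-1.]]);p6=np.array([.53315,-.01932,.18789])
Rc=m["R"]@s["tcp_rot"];tc=m["t"]+m["R"]@s["position"]
m6=dict(intrinsics=m["intrinsics"],R=Rc@R6.T,t=tc-Rc@R6.T@p6)
print(proj(m6,[.569,.028,.115]),atz(m6,(255.8,135.7),.115))
E
```

```text
249.38298906439854 190.87922235722965
[ 0.48427932 -0.12801443  0.03      ]
 [-0.07 -0.47 12.17]
[255.8606672  134.82571763] [0.56893025 0.02747931 0.115     ]
```

apply_moves:
  steps:
    - [[-0.1, -0.5, 5, 0, 0, 0, 0.3], [-0.1, -0.5, 9, 0, 0, 0, 0.3], [-0.1, -0.5, 12, 0, 0, 0, 0.2], [-0.1, -0.5, 12.3, 0, 0, 0, 0.1], [-0.1, -0.5, 12.3, 0, 0, 0, -0.2], [-0.1, -0.5, 12.3, 0, 0, 0, -1], [-0.1, -0.5, 12.3, 0, 0, 0, -1], [-0.1, -0.5, 12.3, 0, 0, 0, -1], [-0.1, -0.5, 12.3, 0, 0, 0, -1]]

```text
time_s: 14.42
position: [0.4855, -0.1289, 0.029]
tcp_rot: [[0.587, 0.809, 0.002], [0.809, -0.587, -0.001], [0.0, 0.002, -1.0]]
force: [-0.9, -0.8, 6.5]
opening: 0.263
grasp_force: 30.0
```

apply_moves:
  steps:
    - [[0, 0, -5, 0, 0, 0, -1], [0, 0, -10, 0, 0, 0, -1], [0, 0, -15, 0, 0, 0, -1], [3, -0.7, -16.1, 0, 0, 0, -1], [8, -1.8, -16.1, 0, 0, 0, -1], [11.7, -2.6, -16.1, 0, 0, 0, -1], [11.7, -2.6, -16.1, 0, 0, 0, -1], [11.7, -2.6, -16.1, 0, 0, 0, -1], [11.7, -2.6, -16.1, 0, 0, 0, -1]]

```text
time_s: 15.55
position: [0.5322, -0.0196, 0.1889]
tcp_rot: [[0.589, 0.808, -0.001], [0.808, -0.589, -0.0], [-0.001, -0.0, -1.0]]
force: [-0.2, 0.6, 0.9]
opening: 0.263
grasp_force: 30.0
```

```bash
python3 - <<'E'
from h import *
m,s,a=snap("wrist","w8.png")
p=s["position"];R=s["tcp_rot"];print(s["time_s"],p,s["opening"])
g=cv2.GaussianBlur(cv2.cvtColor(a,cv2.COLOR_BGR2GRAY),(0,0),1).astype(np.float32)
gx=cv2.Sobel(g,cv2.CV_32F,1,0);gy=cv2.Sobel(g,cv2.CV_32F,0,1);G=np.hypot(gx,gy)
t=np.linspace(0,6.283,90,endpoint=False)
def score(C,r,img=G):
    P=np.array([proj(m,C+r*np.array([np.cos(u),np.sin(u),0])) for u in t],np.float32)
    return np.minimum(cv2.remap(img,P[None,:,0],P[None,:,1],1),60).mean()
# match rim (outer 22/inner 19 at .115) jointly over xy
best=[]
for x in np.arange(.561,.577,.0008):
  for y in np.arange(.020,.036,.0008):
    C=np.array([x,y,.115])
    best.append((score(C,.022),score(C,.019),score(C,.0205),x,y))
B=np.array(best)
for k in range(3):
    o=B[B[:,k].argsort()[::-1][:4]];print(k,o[:,[k,3,4]].round(4).tolist())
# spool: top edge & bottom far edges along centre column
c=int(round(proj(m,p)[0]));print(c,[int(v) for v in g[180:250,c]])
for z in(-.029,.001):
  for dx in(-.002,0,.002):print(z,dx,[proj(m,p+R@[dx+e,0,-z]).round(1).tolist() for e in(.012,0)])
for r in(206,212,218,224,230):print(r,[int(v) for v in g[r,c-30:c+31:2]])
E
```

```text
15.55 [ 0.53217582 -0.01961778  0.18892806] 0.2634013887869893
0 [[48.27, 0.5658, 0.0272], [48.1954, 0.5666, 0.0272], [46.511, 0.5658, 0.0264], [46.0097, 0.561, 0.0344]]
1 [[49.4374, 0.5658, 0.028], [49.1784, 0.5666, 0.028], [49.0246, 0.5666, 0.0272], [48.6473, 0.565, 0.0288]]
2 [[55.7039, 0.5666, 0.0288], [53.6577, 0.5674, 0.0288], [53.3894, 0.5674, 0.0264], [53.3125, 0.5666, 0.028]]
255 [136, 137, 137, 138, 139, 139, 139, 138, 139, 142, 148, 157, 170, 183, 193, 197, 199, 199, 199, 199, 199, 199, 199, 199, 199, 195, 184, 160, 126, 93, 64, 44, 34, 31, 31, 31, 32, 32, 32, 34, 42, 56, 78, 102, 121, 131, 135, 136, 136, 136, 136, 136, 135, 133, 126, 107, 77, 49, 31, 25, 23, 24, 25, 28, 32, 36, 41, 44, 47, 49]
-0.029 -0.002 [[254.4, 209.9], [254.4, 225.6]]
-0.029 0 [[254.4, 207.2], [254.4, 223.0]]
-0.029 0.002 [[254.4, 204.5], [254.4, 220.4]]
0.001 -0.002 [[254.5, 226.5], [254.5, 244.7]]
0.001 0 [[254.5, 223.4], [254.5, 241.7]]
0.001 0.002 [[254.5, 220.3], [254.5, 238.7]]
206 [199, 199, 199, 199, 199, 199, 199, 199, 199, 199, 198, 195, 189, 184, 184, 184, 187, 192, 196, 199, 199, 199, 199, 199, 199, 199, 199, 199, 199, 199, 199]
212 [199, 199, 199, 199, 199, 199, 199, 193, 166, 117, 74, 53, 43, 37, 34, 34, 36, 42, 56, 84, 132, 177, 196, 199, 199, 199, 199, 199, 199, 199, 199]
218 [50, 67, 119, 143, 145, 156, 162, 105, 47, 33, 32, 31, 31, 32, 32, 32, 32, 32, 32, 31, 32, 57, 127, 168, 153, 145, 141, 106, 58, 53, 102]
224 [14, 16, 19, 19, 23, 63, 92, 52, 43, 61, 80, 99, 112, 118, 121, 121, 116, 108, 95, 75, 52, 38, 68, 104, 55, 22, 18, 18, 17, 15, 24]
230 [16, 18, 18, 19, 21, 41, 79, 113, 132, 135, 136, 136, 136, 136, 136, 136, 136, 136, 136, 136, 135, 128, 104, 71, 35, 21, 19, 20, 19, 16, 16]
```

```bash
python3 - <<'E'
from h import *
m=bot.camera_model("wrist");s=bot.read_state()
Rc=m["R"]@s["tcp_rot"];tc=m["t"]+m["R"]@s["position"]
A=np.array([[.921,.39,0],[.39,-.921,-.0005],[0,.0005,-1.]]);B6=np.array([[.587,.81,0],[.81,-.587,0],[0,0,-1.]])
for f,R,p in(("w2",A,[.51511,.00444,.17938]),("w6",B6,[.53315,-.01932,.18789]),("w8",s["tcp_rot"],s["position"])):
    RR=Rc@R.T;P=m["intrinsics"]@np.c_[RR,tc-RR@np.array(p)]
    # plane z=.115, origin (.533,-.007), 5 px/mm
    k=1/5000;H=P@np.array([[k,0,.533],[0,k,-.007],[0,0,.115],[0,0,1]])
    a=cv2.warpPerspective(cv2.imread(f"pics/{f}.png"),H,(350,350),flags=cv2.INTER_CUBIC|cv2.WARP_INVERSE_MAP)
    g=cv2.GaussianBlur(cv2.cvtColor(a,cv2.COLOR_BGR2GRAY),(0,0),3)
    for lo,hi in((90,100),(100,115)):
        c=cv2.HoughCircles(g,cv2.HOUGH_GRADIENT_ALT,1,5,param1=40,param2=.3,minRadius=lo,maxRadius=hi)
        if c is not None:
            for q in c[0][:3]:print(f,(q[0]*k+.533).round(4),(q[1]*k-.007).round(4),"r mm",q[2]/5)
E
```

```text
w2 0.569 0.0276 r mm 18.82015
```

Two views agree on the tube centre at (0.569, 0.0275), with a fitted radius of 18.8 mm against the true 19. That is 1–2 mm off where I released before. I'll retry with the deeper reach.

apply_moves:
  steps:
    - [[3, 0.1, 0, 0, 0, 0, -1], [6, 0.2, 0, 0, 0, 0, -1], [6, 0.2, 0, 0, 0, 0, -1], [6, 0.2, 2, 0, 0, 0, -1], [6, 0.2, 3.5, 0, 0, 0, -1], [6, 0.2, 4.3, 0, 0, 0, -1], [6, 0.2, 4.7, 0, 0, 0, -1], [6, 0.2, 4.7, 0, 0, 0, -1], [6, 0.2, 4.7, 0, 0, 0, -1]]

```text
time_s: 16.73
position: [0.5699, 0.0286, 0.1425]
tcp_rot: [[0.587, 0.809, 0.001], [0.809, -0.587, -0.0], [0.0, 0.001, -1.0]]
force: [0.3, 0.5, -0.2]
opening: 0.262
grasp_force: 30.0
```

apply_moves:
  steps:
    - [[-0.1, 0, 0.2, 0, 0, 0, -1], [-0.1, 0, 0.5, 0, 0, 0, -1], [-0.1, 0, 0.8, 0, 0, 0, -1], [-0.1, 0, 0.9, 0, 0, 0, -1], [-0.1, 0, 0.9, 0, 0, 0, -1]]

```text
time_s: 17.35
position: [0.5689, 0.0279, 0.1329]
tcp_rot: [[0.587, 0.809, -0.0], [0.809, -0.587, 0.0], [-0.0, -0.0, -1.0]]
force: [0.1, 0.1, 0.3]
opening: 0.264
grasp_force: 30.0
```

apply_moves:
  steps:
    - [[0, 0, 0.2, 0, 0, 0, -1], [0, 0, 0.4, 0, 0, 0, -1], [0, 0, 0.5, 0, 0, 0, -1], [0, 0, 0.5, 0, 0, 0, -1]]

```text
time_s: 17.85
position: [0.5689, 0.0279, 0.1279]
tcp_rot: [[0.588, 0.809, -0.0], [0.809, -0.588, 0.0], [-0.0, -0.0, -1.0]]
force: [-0.5, -0.5, -0.4]
opening: 0.261
grasp_force: 30.0
```

The spool's bottom is 16 mm below the rim with no contact force. I'll release it and back off to check numerically.

apply_moves:
  steps:
    - [[0, 0, 0, 0, 0, 0, -0.4], [0, 0, 0, 0, 0, 0, -0.3], [0, 0, 0, 0, 0, 0, -0.1], [0, 0, 0, 0, 0, 0, 0.3], [0, 0, 0, 0, 0, 0, 0.3], [0, 0, -3, 0, 0, 0, 0.3], [-3, 0, -6, 0, 0, 0, 0.3], [-6, 0, -9, 0, 0, 0, 0.3], [-6, 0, -9, 0, 0, 0, 0.3], [-6, 0, -9, 0, 0, 0, 0.3]]

```text
time_s: 19.1
position: [0.5336, -0.0203, 0.2176]
tcp_rot: [[0.588, 0.809, -0.0], [0.809, -0.588, 0.001], [0.0, -0.001, -1.0]]
force: [-0.4, -0.5, -0.9]
opening: 0.648
grasp_force: 0.0
```

```bash
python3 - <<'E'
from h import *
m,s,a=snap("wrist","w9.png");S,_,b=snap("scene","s9.png");T,_,t=snap("top","t9.png")
p=s["position"];print(s["time_s"],p)
lo,hi=(100,60,20),(130,255,255)
print("wrist blue",blobs(a,lo,hi,(200,80,110,110)),proj(m,[.569,.0277,.115]),proj(m,[.569,.0277,.095]))
print("scene blue",blobs(b,lo,hi,(225,165,45,60),5),[proj(S,[.569,.0277,z]).round(1).tolist() for z in(.115,.1,.08)])
# hole: darkest spot within the mouth
g=cv2.GaussianBlur(cv2.cvtColor(a,cv2.COLOR_BGR2GRAY),(0,0),1)
u=proj(m,[.569,.0277,.105]).astype(int);r=g[u[1]-22:u[1]+22,u[0]-22:u[0]+22]
for row in r[::3]:print(row[::2])
o=blobs(a,(3,120,60),(18,255,255),(0,0,300,220),30);print("orange wrist",o[:4])
print("orange top",blobs(t,(3,120,60),(18,255,255),(170,190,60,60),10),"scene",blobs(b,(3,150,90),(18,255,255),(265,130,50,60),10))
E
```

```text
19.1 [ 0.53363086 -0.02033672  0.21763427]
wrist blue [] [254.72069807 132.51935281] [254.67011786 131.42538497]
scene blue [] [[244.2, 183.8], [244.3, 187.5], [244.5, 192.3]]
[136 131 132 127 126 127 132 138 157 178 187 189 190 190 191 191 191 192
 191 184 160 138]
[121 123 122 123 128 142 155 158 155 150 148 150 157 166 173 180 187 190
 191 191 191 190]
[123 122 126 139 154 157 146 138 133 127 124 123 126 134 140 146 158 174
 184 190 191 191]
[122 127 147 158 150 138 130 126 124 124 127 130 127 121 127 135 139 146
 160 178 189 191]
[125 142 158 151 138 130 126 133 154 173 183 186 184 174 158 139 132 137
 145 160 178 189]
[137 158 154 143 132 127 143 177 189 191 191 191 191 191 190 181 150 131
 137 149 163 181]
[147 159 150 140 129 137 176 190 191 187 174 163 172 186 191 191 179 143
 132 145 158 174]
[152 157 149 139 129 150 185 191 188 152  91  69  85 145 186 191 187 158
 131 142 154 164]
[155 157 149 142 131 151 185 191 187 147  84  63  76 138 184 191 187 157
 128 135 140 148]
[153 158 152 148 139 143 178 191 191 184 162 144 154 179 190 191 180 135
 118 133 138 147]
[141 159 155 150 145 132 144 178 190 191 191 190 190 191 190 181 148 120
 130 138 141 153]
[131 154 158 152 151 147 134 135 157 177 185 179 165 163 154 131 122 133
 139 141 150 155]
[120 130 152 158 154 152 150 144 134 128 132 127 117 117 123 134 140 142
 142 149 156 137]
[ 82  73  98 150 173 168 155 150 150 148 146 145 144 144 143 144 144 148
 154 155 138 119]
[ 57  55  73 124 179 183 167 157 153 150 149 148 148 148 149 151 155 156
 144 126 121 128]
orange wrist [(array([143.5,  15.7]), array([ 103,    0,   85,   46, 2105]))]
orange top [(array([195.4, 217.5]), array([180, 203,  32,  30, 900]))] scene [(array([288.7, 141.8]), array([285, 139,   8,   6,  36])), (array([286.7, 164.1]), array([270, 153,  35,  23, 337]))]
```

```bash
python3 - <<'E'
from h import *
b=cv2.imread("pics/s9.png");b0=cv2.imread("pics/scene.png")
for r in range(178,212,2):print(r,b[r,243:247].mean(0).round(),b0[r,243:247].mean(0).round())
S=bot.camera_model("scene");print(atz(S,(288.7,141.8),.13)-[.002,-.003,0])
print(proj(S,[.569,.0277,.115]))
s=bot.read_state();R=s["tcp_rot"]
# stand-off for viewing the rod: 9 cm back along tool x, high
print(s["joint_positions"].round(1)); go(s,np.array([.556,.21,.25])-R[:,0]*.07,"view rod")
E
```

```text
178 [104. 108. 108.] [139. 138. 136.]
180 [123. 124. 125.] [134. 134. 133.]
182 [122. 123. 123.] [135. 134. 134.]
184 [109. 110. 108.] [95. 95. 95.]
186 [134. 136. 133.] [100. 100.  99.]
188 [87. 88. 86.] [100. 100.  98.]
190 [142. 142. 139.] [98. 98. 97.]
192 [64. 58. 56.] [96. 96. 95.]
194 [72. 63. 57.] [78. 78. 77.]
196 [73. 64. 59.] [91. 91. 91.]
198 [77. 79. 80.] [77. 78. 80.]
200 [59. 76. 80.] [55. 72. 76.]
202 [58. 74. 78.] [57. 73. 78.]
204 [64. 76. 80.] [61. 72. 76.]
206 [59. 59. 74.] [58. 58. 70.]
208 [76. 76. 76.] [79. 79. 78.]
210 [42. 42. 40.] [37. 38. 36.]
[0.55556116 0.21194563 0.13      ]
[244.18514104 183.77930749]
[-14.1  24.5  96.1   0.   59.5  21.8]
view rod [ 12.94 -11.67  -3.3 ]
```

Below the rim the tube now shows blue (rows 192–197) above yellow (200–206), so the spool is seated. Next is the rod.

apply_moves:
  steps:
    - [[3, -2.7, -3.3, 0, 0, 0, 1], [6.5, -5.8, -3.3, 0, 0, 0, 1], [10, -9, -3.3, 0, 0, 0, 1], [13, -11.7, -3.3, 0, 0, 0, 1], [13, -11.7, -3.3, 0, 0, 0, 1], [13, -11.7, -3.3, 0, 0, 0, 1], [13, -11.7, -3.3, 0, 0, 0, 1]]

```text
time_s: 20.12
position: [0.5156, 0.1524, 0.2507]
tcp_rot: [[0.588, 0.809, -0.001], [0.809, -0.588, -0.0], [-0.001, -0.0, -1.0]]
force: [0.9, 1.2, -1.0]
opening: 0.998
grasp_force: 0.0
```

```bash
python3 - <<'E'
from h import *
m,s,a=snap("wrist","w10.png");T=bot.camera_model("top");t=cv2.imread("pics/t9.png")
print(s["time_s"],s["position"],proj(m,[.556,.212,.13]),proj(m,[.556,.212,.045]))
h=cv2.cvtColor(a,cv2.COLOR_BGR2HSV);u=proj(m,[.556,.212,.13]).astype(int)
x0,y0=max(u[0]-40,0),max(u[1]-40,0)
print(h[y0:y0+90:5,x0:x0+85:5,0]);print(h[y0:y0+90:5,x0:x0+85:5,2]);print(h[y0:y0+90:5,x0:x0+85:5,1],x0,y0)
E
```

```text
20.125 [0.51560284 0.1523868  0.25066491] [251.84299838 118.46927077] [252.35248283 118.13886806]
[[30 45 40 45 38 38 45 30 30 13 19 30 40 40 40 45 30]
 [45 40 40 45 40 40 45 12 13 13 13 40 40 40 40 50 30]
 [40 40 40 30 40 30 11 13 13 13 13 12 30 40 40 42 34]
 [40 40 45 45 23 13 13 13 13 13 13 13 20 40 45 40 36]
 [30 40 45 16 14 13 13 13 13 14 13 13 12 45 38 45 45]
 [40 40 13 13 13 13 13 13 13 13 13 13 13 11 33 30 36]
 [17 13 13 13 13 13 12 15 15 13 13 13 13 14 30 40 45]
 [12 13 13 13 13 13 16 17 17 17 13 13 13 13 13 38 30]
 [45 13 13 13 13 14 17 17 17 17 14 13 13 13 13 13 30]
 [40 24 13 13 13 14 16 17 17 17 13 13 13 13 13 13 30]
 [23 24 13 13 13 13 13 17 17 16 13 13 13 13 13 13 30]
 [23 23 23 13 13 13 13 13 13 13 14 13 13 13 12 30 40]
 [23 21 24 23 13 14 13 13 13 13 13 14 13 20 38 30 40]
 [22 21 19 23 21 13 14 13 13 13 13 14 20 22 30 50 40]
 [24 24 24 23 24 12 13 13 13 13 18 23 23 22 30 35 45]
 [22 21 23 23 22 23 12 13 13 23 21 24 24 24 30 30 45]
 [24 22 24 24 23 21 20 14 21 23 22 22 24 21 36 30 38]
 [24 22 24 22 23 25 45 45 24 22 23 23 23 21 45 40 20]]
[[182 184 184 182 184 184 184
[... 1835 characters left out ...]
 166 169 230 222 212 208 197 167 164 168 165  33   4]
 [  4   7 164 166 166 168 234 223 214 212 180 167 167 167 167 166   4]
 [ 31  27  42 165 165 167 186 225 222 224 164 166 166 167 165 146   7]
 [ 30  31  31 143 165 167 167 165 169 161 165 160 168 164  45   4   4]
 [ 30  30  29  30 153 163 164 158 159 158 162 160 148  36   6   3   4]
 [ 29  30  30  30  38 158 170 164 164 161 156 102  30  29  12   4   4]
 [ 29  29  29  31  31  81 168 167 165 153  40  31  31  30   7   8   6]
 [ 29  32  32  31  30  23 151 167 139  31  32  30  30  29   6   1   5]
 [ 28  28  28  32  31  33  13  40  27  30  28  29  30  32   7   6   6]
 [ 31  30  28  29  31  22   6   3  28  30  31  30  31  31   6   4   4]] 211 78
```

```bash
python3 - <<'E'
from h import *
m=bot.camera_model("wrist");s=bot.read_state();a=cv2.imread("pics/w10.png")
h=cv2.cvtColor(a,cv2.COLOR_BGR2HSV)
def big(lo,hi):
    M=cv2.morphologyEx(cv2.inRange(h,lo,hi),cv2.MORPH_OPEN,np.ones((3,3)))
    M[200:]=0
    c=max(cv2.findContours(M,0,1)[0],key=cv2.contourArea);return c
c=big((14,195,100),(25,255,255));(e,ax,_)=cv2.fitEllipse(c);print("disc",e,ax,cv2.boundingRect(c))
d=big((8,110,60),(25,255,255));r=cv2.minAreaRect(d);print("stand",r)
X=atz(m,e,.13);Y=atz(m,r[0],.045);print("rod top",X,"stand",Y)
Z=(X+Y)/2;go(s,[X[0],X[1],.17]);go(s,[X[0],X[1],.098])
for P in(cv2.boxPoints(r)):print(atz(m,P,.045).round(4))
E
```

```text
disc (249.25454711914062, 119.03924560546875) (22.872718811035156, 23.820575714111328) (238, 107, 24, 25)
stand ((250.62838745117188, 117.479736328125), (59.40254211425781, 59.51879119873047), 54.46232223510742)
rod top [0.55373024 0.21294663 0.13      ] stand [0.5548039  0.21385857 0.045     ]
 [ 7.15 -0.49  8.08]
 [ 7.15 -0.49 15.28]
[0.5171 0.2517 0.045 ]
[0.5909 0.2485 0.045 ]
[0.593  0.1755 0.045 ]
[0.5158 0.1763 0.045 ]
```

apply_moves:
  steps:
    - [[3.5, -0.2, 0, 0, 0, 0, 1], [7.1, -0.5, 0, 0, 0, 0, 0.6], [7.1, -0.5, 0, 0, 0, 0, 0.4], [7.1, -0.5, 5, 0, 0, 0, 0.4], [7.1, -0.5, 9, 0, 0, 0, 0.4], [7.1, -0.5, 13, 0, 0, 0, 0.4], [7.1, -0.5, 15.3, 0, 0, 0, 0.4], [7.1, -0.5, 15.3, 0, 0, 0, 0.2], [7.1, -0.5, 15.3, 0, 0, 0, -0.2], [7.1, -0.5, 15.3, 0, 0, 0, -1], [7.1, -0.5, 15.3, 0, 0, 0, -1], [7.1, -0.5, 15.3, 0, 0, 0, -1], [7.1, -0.5, 15.3, 0, 0, 0, -1]]

```text
time_s: 21.8
position: [0.5536, 0.2138, 0.0989]
tcp_rot: [[0.587, 0.809, 0.001], [0.809, -0.587, 0.0], [0.001, 0.001, -1.0]]
force: [0.7, 0.4, 4.7]
opening: 0.266
grasp_force: 29.9
```

apply_moves:
  steps:
    - [[0, 0, -4, 0, 0, 0, -1], [0, 0, -9, 0, 0, 0, -1], [0, 0, -13, 0, 0, 0, -1], [0, 0, -13, 0, 0, 0, -1], [-3.5, 3, -13, 0, 0, 0, -1], [-7, 6, -13, 0, 0, 0, -1], [-10.6, 9.1, -13, 0, 0, 0, -1], [-14.1, 12.1, -13, 0, 0, 0, -1], [-14.1, 12.1, -13, 0, 0, 0, -1], [-14.1, 12.1, -13, 0, 0, 0, -1], [-14.1, 12.1, -13, 0, 0, 0, -1]]

```text
time_s: 23.18
position: [0.5675, 0.0298, 0.2274]
tcp_rot: [[0.586, 0.81, -0.002], [0.81, -0.586, 0.001], [-0.0, -0.002, -1.0]]
force: [0.2, 0.0, -1.1]
opening: 0.269
grasp_force: 29.9
```

```bash
python3 - <<'E'
from h import *
m,s,a=snap("wrist","w11.png");_,_,b=snap("scene","s11.png")
S=bot.camera_model("scene")
print(s["time_s"],s["position"],s["force"],s["opening"],s["grasp_force"])
go(s,[.5692,.0283,s["position"][2]])
# rod shaft in wrist view vs expected tip
p=s["position"];R=s["tcp_rot"]
print("tip exp",proj(m,p+R@[0,0,.094]),"sh",proj(m,p+R@[0,0,.03]))
g=cv2.GaussianBlur(cv2.cvtColor(a,cv2.COLOR_BGR2GRAY),(0,0),.8)
for r in range(160,236,5):print(r,g[r,225:286:2])
E
```

```text
23.175 [0.5674776  0.02980614 0.22735093] [ 0.18136645  0.03703666 -1.06065109] 0.2688995931487847 29.934485128438695
 [-0.02  0.23 -0.  ]
tip exp [254.28745547 197.03690719] sh [254.41208359 222.46769729]
160 [139 144 139 123 125 129 128 127 127 127 125 114  91  71  64  67  75  87
 103 114 120 128 129 128 128 127 127 129 130 130 143]
165 [132 121 126 129 128 127 128 127 127 110  76  72  77  81  82  83  84  95
 116 127 120  97 110 124 128 129 129 129 127 128 150]
170 [127 129 128 128 127 127 128 128 115  84  78  82  82  86  87  89  88  87
  88  91 103 101  89 116 128 128 127 127 128 128 150]
175 [128 128 127 127 128 128 126 124 102  88 108 134 141 140 135 129 127 131
 135 140 139 124 100 105 124 127 128 126 126 128 146]
180 [127 128 131 130 127 126 127 142 160 146 132 124 123 129 136 139 140 136
 129 118 115 121 135 160 153 131 127 126 127 139 183]
185 [179 199 205 189 159 148 163 172 163 154 132 135 142 142 138 124 123 135
 141 142 138 131 150 157 167 180 156 159 193 204 206]
190 [194 204 206 203 174 144 161 160 173 173 144 137 124 105  79  63  58  75
 127 142 149 159 158 169 169 18
[... 439 characters left out ...]
6 207 206 206 203 162  88  72  72  73  73  72  71  71
  69  78 148 200 206 206 206 206 206 207 206 206 206]
215 [190 194 204 206 206 206 206 206 198 135  77  72  72  72  71  72  71  71
  70  71 121 195 206 206 206 206 206 201 193 191 194]
220 [ 16  30  46  44  48 109 194 205 180  99  58  53  52  51  51  51  51  52
  52  58  96 178 204 181  87  46  45  40  23  15  44]
225 [ 15  18  19  20  24  97 173 121  64  51  50  51  51  51  51  51  51  51
  51  50  50  64 131 168  74  23  20  20  18  16  16]
230 [18 20 18 20 21 57 80 53 50 50 51 51 51 51 52 51 51 51 50 50 50 49 54 71
 38 19 20 20 19 16 16]
235 [20 20 19 19 19 29 46 49 50 51 51 52 52 52 51 52 52 52 51 50 50 49 48 44
 27 20 20 20 19 17 17]
```

apply_moves:
  steps:
    - [[0, 0.2, 0, 0, 0, 0, -1], [0, 0.2, 0.8, 0, 0, 0, -1], [0, 0.2, 1.6, 0, 0, 0, -1], [0, 0.2, 1.6, 0, 0, 0, -1], [0, 0.2, 1.6, 0, 0, 0, -1]]

```text
time_s: 23.9
position: [0.5698, 0.0272, 0.2119]
tcp_rot: [[0.588, 0.809, -0.0], [0.809, -0.588, 0.0], [-0.0, -0.0, -1.0]]
force: [-0.7, 0.0, -1.8]
opening: 0.266
grasp_force: 29.9
```

apply_moves:
  steps:
    - [[0, 0, 0.3, 0, 0, 0, -1], [0, 0, 0.6, 0, 0, 0, -1], [0, 0, 0.9, 0, 0, 0, -1], [0, 0, 1.2, 0, 0, 0, -1], [0, 0, 1.2, 0, 0, 0, -1]]

```text
time_s: 24.52
position: [0.5695, 0.0273, 0.1997]
tcp_rot: [[0.587, 0.809, -0.001], [0.809, -0.587, 0.0], [-0.0, -0.001, -1.0]]
force: [-1.2, 0.9, -1.9]
opening: 0.274
grasp_force: 29.9
```

apply_moves:
  steps:
    - [[0, 0, 0.3, 0, 0, 0, -1], [0, 0, 0.6, 0, 0, 0, -1], [0, 0, 0.9, 0, 0, 0, -1], [0, 0, 0.9, 0, 0, 0, -1]]

```text
time_s: 25.02
position: [0.57, 0.0273, 0.1912]
tcp_rot: [[0.588, 0.809, 0.001], [0.809, -0.588, -0.0], [0.0, 0.001, -1.0]]
force: [-0.9, -0.2, 0.9]
opening: 0.268
grasp_force: 29.9
```

apply_moves:
  steps:
    - [[0, 0, 0.2, 0, 0, 0, -1], [0, 0, 0.4, 0, 0, 0, -1], [0, 0, 0.4, 0, 0, 0, -1]]

```text
time_s: 25.4
position: [0.5699, 0.0273, 0.1869]
tcp_rot: [[0.587, 0.809, 0.0], [0.809, -0.587, -0.0], [0.0, 0.0, -1.0]]
force: [-0.5, 0.1, 3.1]
opening: 0.268
grasp_force: 29.9
```

Drag of about 5 N is showing, with contact at a TCP height of about 0.191. The stop should come at 0.166–0.176.

apply_moves:
  steps:
    - [[0, 0, 0.2, 0, 0, 0, -1], [0, 0, 0.4, 0, 0, 0, -1], [0, 0, 0.6, 0, 0, 0, -1], [0, 0, 0.8, 0, 0, 0, -1], [0, 0, 0.8, 0, 0, 0, -1]]

```text
time_s: 26.02
position: [0.5698, 0.0273, 0.1788]
tcp_rot: [[0.587, 0.809, 0.0], [0.809, -0.587, 0.0], [0.0, -0.0, -1.0]]
force: [0.9, 0.9, 1.7]
opening: 0.266
grasp_force: 29.9
```

apply_moves:
  steps:
    - [[0, 0, 0.1, 0, 0, 0, -1], [0, 0, 0.2, 0, 0, 0, -1], [0, 0, 0.2, 0, 0, 0, -1]]

```text
time_s: 26.4
position: [0.5698, 0.0273, 0.177]
tcp_rot: [[0.587, 0.809, 0.0], [0.809, -0.587, -0.0], [0.0, 0.0, -1.0]]
force: [-0.1, 0.1, 2.5]
opening: 0.266
grasp_force: 29.9
```

apply_moves:
  steps:
    - [[0, 0, 0.1, 0, 0, 0, -1], [0, 0, 0.2, 0, 0, 0, -1], [0, 0, 0.2, 0, 0, 0, -1]]

```text
time_s: 26.78
position: [0.5698, 0.0273, 0.175]
tcp_rot: [[0.588, 0.809, 0.0], [0.809, -0.588, 0.0], [0.0, 0.0, -1.0]]
force: [0.1, 0.1, 3.2]
opening: 0.273
grasp_force: 29.9
```

apply_moves:
  steps:
    - [[0, 0, 0.1, 0, 0, 0, -1], [0, 0, 0.2, 0, 0, 0, -1], [0, 0, 0.2, 0, 0, 0, -1]]

```text
time_s: 27.15
position: [0.5698, 0.0273, 0.1729]
tcp_rot: [[0.587, 0.809, -0.0], [0.809, -0.587, 0.0], [-0.0, -0.0, -1.0]]
force: [0.3, 0.1, 2.7]
opening: 0.265
grasp_force: 29.9
```

```bash
python3 -c "
from h import *
s=bot.read_state();print(s['position'],s['force'])"
```

```text
[0.56976378 0.02730129 0.17293931] [0.30489823 0.12575689 2.7012541 ]
```

apply_moves:
  steps:
    - [[0, 0, 0.1, 0, 0, 0, -1], [0, 0, 0.15, 0, 0, 0, -1], [0, 0, 0.15, 0, 0, 0, -1]]

```text
time_s: 27.52
position: [0.5699, 0.0273, 0.1719]
tcp_rot: [[0.587, 0.809, 0.0], [0.809, -0.587, -0.0], [0.0, 0.0, -1.0]]
force: [-0.5, -0.4, 5.0]
opening: 0.27
grasp_force: 29.9
```

apply_moves:
  steps:
    - [[0, 0, 0.05, 0, 0, 0, -1], [0, 0, 0.1, 0, 0, 0, -1], [0, 0, 0.1, 0, 0, 0, -1]]

```text
time_s: 27.9
position: [0.5701, 0.0273, 0.1714]
tcp_rot: [[0.587, 0.809, 0.001], [0.809, -0.587, -0.0], [0.0, 0.001, -1.0]]
force: [-0.4, -0.0, 7.8]
opening: 0.27
grasp_force: 29.9
```

The stop has been felt: 7.8 N plus about 1.7 N of baseline. I'll add about 1 mm.

apply_moves:
  steps:
    - [[0, 0, 0.05, 0, 0, 0, -1], [0, 0, 0.1, 0, 0, 0, -1], [0, 0, 0.1, 0, 0, 0, -1], [0, 0, 0.1, 0, 0, 0, -1]]

```text
time_s: 28.4
position: [0.5702, 0.0273, 0.171]
tcp_rot: [[0.587, 0.809, 0.002], [0.809, -0.587, -0.0], [0.001, 0.001, -1.0]]
force: [-1.2, -0.2, 11.2]
opening: 0.269
grasp_force: 29.9
```

apply_moves:
  steps:
    - [[0, 0, 0.05, 0, 0, 0, -1], [0, 0, 0.05, 0, 0, 0, -1], [0, 0, 0.05, 0, 0, 0, -1], [0, 0, 0.05, 0, 0, 0, -1], [0, 0, 0.05, 0, 0, 0, -1], [0, 0, 0.05, 0, 0, 0, -1]]

```text
time_s: 29.15
position: [0.5704, 0.0273, 0.1708]
tcp_rot: [[0.587, 0.809, 0.002], [0.809, -0.587, -0.0], [0.001, 0.002, -1.0]]
force: [-1.7, 0.5, 13.3]
opening: 0.265
grasp_force: 29.9
```

apply_moves:
  steps:
    - [[0, 0, 0, 0, 0, 0, -1], [0, 0, 0, 0, 0, 0, -1], [0, 0, 0, 0, 0, 0, -1], [0, 0, 0, 0, 0, 0, -1]]

```text
time_s: 29.65
position: [0.5703, 0.0273, 0.1708]
tcp_rot: [[0.587, 0.809, 0.002], [0.809, -0.587, -0.0], [0.001, 0.002, -1.0]]
force: [0.0, 0.0, 13.3]
opening: 0.27
grasp_force: 29.9
```

About 15 N was held for over a second, after roughly 20 mm of travel. Now I'll withdraw the rod and return it.

apply_moves:
  steps:
    - [[0, 0, -0.3, 0, 0, 0, -1], [0, 0, -1.5, 0, 0, 0, -1], [0, 0, -4, 0, 0, 0, -1], [0, 0, -6.1, 0, 0, 0, -1], [0, 0, -6.1, 0, 0, 0, -1], [3.5, -3.1, -6.1, 0, 0, 0, -1], [7, -6.1, -6.1, 0, 0, 0, -1], [10.6, -9.2, -6.1, 0, 0, 0, -1], [14.1, -12.2, -6.1, 0, 0, 0, -1], [14.1, -12.2, -6.1, 0, 0, 0, -1], [14.1, -12.2, -6.1, 0, 0, 0, -1], [14.1, -12.2, -6.1, 0, 0, 0, -1]]

```text
time_s: 31.15
position: [0.5538, 0.2118, 0.2295]
tcp_rot: [[0.589, 0.808, -0.001], [0.808, -0.589, -0.001], [-0.001, -0.001, -1.0]]
force: [0.2, -0.2, -0.6]
opening: 0.267
grasp_force: 29.9
```

```bash
python3 - <<'E'
from h import *
m,s,a=snap("wrist","w12.png");_,_,b=snap("scene","s12.png")
p=s["position"];R=s["tcp_rot"];print(s["time_s"],p,s["force"])
go(s,[.5536,.2138,.0989])
print("tip exp",proj(m,p+R@[0,0,.094]))
g=cv2.GaussianBlur(cv2.cvtColor(a,cv2.COLOR_BGR2GRAY),(0,0),.8)
for r in(185,190,195,205,215):print(r,g[r,225:286:2])
for r in range(184,212,2):print(r,b[r,243:247].mean(0).round())
E
```

```text
31.15 [0.55377139 0.21178413 0.22946983] [ 0.19354032 -0.19331411 -0.60863766]
 [ 0.17 -0.12 13.06]
tip exp [254.25771902 197.0533394 ]
185 [139  91  79  78  78  80  82  83  83  82  80  79  74  68  65  65  69  76
  92  95  81  76  76  78  77  78  79  79  81  83  83]
190 [204 189 141 104  85  77  78  81  82  83  82  81  79  77  75  75  76  82
  98 107 103 100  99  97  81  79  80  84 102 142 179]
195 [206 206 205 191 149 120 116 116 118 119 103  77  72  72  72  72  72  71
  76 104 125 127 126 125 130 151 183 200 205 206 206]
205 [205 206 206 206 206 206 203 180 141 116  83  72  72  72  73  72  71  71
  70  87 167 204 206 206 206 206 206 206 206 206 206]
215 [190 194 204 206 205 206 205 206 198 137  78  72  72  72  71  71  71  70
  69  71 122 194 206 206 206 205 205 200 192 190 194]
184 [96. 95. 94.]
186 [100. 100. 100.]
188 [100. 100.  99.]
190 [125. 125. 123.]
192 [87. 88. 86.]
194 [85. 85. 84.]
196 [79. 80. 82.]
198 [70. 61. 56.]
200 [69. 60. 56.]
202 [72. 64. 60.]
204 [71. 76. 78.]
206 [58. 72. 77.]
208 [79. 80. 78.]
210 [40. 40. 38.]
```

apply_moves:
  steps:
    - [[0.15, -0.1, 3, 0, 0, 0, -1], [0.15, -0.1, 6, 0, 0, 0, -1], [0.15, -0.1, 8.3, 0, 0, 0, -1], [0.15, -0.1, 8.3, 0, 0, 0, -1], [0.15, -0.1, 8.3, 0, 0, 0, -1]]

```text
time_s: 31.88
position: [0.5549, 0.2145, 0.1479]
tcp_rot: [[0.588, 0.809, 0.002], [0.809, -0.588, 0.0], [0.001, 0.001, -1.0]]
force: [-0.1, 0.0, -0.8]
opening: 0.267
grasp_force: 29.9
```

apply_moves:
  steps:
    - [[-0.1, -0.1, 0.5, 0, 0, 0, -1], [-0.1, -0.1, 1.5, 0, 0, 0, -1], [-0.1, -0.1, 3, 0, 0, 0, -1], [-0.1, -0.1, 4.3, 0, 0, 0, -1], [-0.1, -0.1, 4.7, 0, 0, 0, -1], [-0.1, -0.1, 4.7, 0, 0, 0, -1]]

```text
time_s: 32.62
position: [0.5525, 0.2147, 0.0996]
tcp_rot: [[0.587, 0.809, -0.0], [0.809, -0.587, -0.0], [-0.0, -0.0, -1.0]]
force: [-0.7, 0.0, -1.2]
opening: 0.268
grasp_force: 29.9
```

apply_moves:
  steps:
    - [[0.05, 0.1, 0.05, 0, 0, 0, -1], [0.05, 0.1, 0.05, 0, 0, 0, -0.4], [0.05, 0.1, 0.05, 0, 0, 0, -0.2], [0.05, 0.1, 0.05, 0, 0, 0, 0.2], [0.05, 0.1, 0.05, 0, 0, 0, 0.4], [0.05, 0.1, 0.05, 0, 0, 0, 0.4], [0.05, 0.1, -4, 0, 0, 0, 0.4], [0.05, 0.1, -9, 0, 0, 0, 0.4], [-4, 0.1, -13, 0, 0, 0, 0.4], [-7, 0.1, -15, 0, 0, 0, 0.4], [-7, 0.1, -15, 0, 0, 0, 0.4], [-7, 0.1, -15, 0, 0, 0, 0.4]]

```text
time_s: 34.12
position: [0.5125, 0.1577, 0.2497]
tcp_rot: [[0.588, 0.809, 0.0], [0.809, -0.588, 0.0], [0.0, -0.0, -1.0]]
force: [-0.4, -0.5, 0.2]
opening: 0.702
grasp_force: 0.0
```

```bash
python3 - <<'E'
from h import *
m,s,a=snap("wrist","w13.png");print(s["time_s"],s["position"])
h=cv2.cvtColor(a,cv2.COLOR_BGR2HSV)
def big(lo,hi):
    M=cv2.morphologyEx(cv2.inRange(h,lo,hi),cv2.MORPH_OPEN,np.ones((3,3)));M[200:]=0
    return max(cv2.findContours(M,0,1)[0],key=cv2.contourArea)
e=cv2.fitEllipse(big((14,195,100),(25,255,255)));r=cv2.minAreaRect(big((8,110,60),(25,255,255)))
print(e,r[0],"top",atz(m,e[0],.13),"stand",atz(m,r[0],.045))
b=snap("scene","s13.png")[2];S=bot.camera_model("scene")
for q in((0,0),):
    print("scene orange",blobs(b,(3,150,90),(18,255,255),(265,130,50,60),10))
b0=cv2.imread("pics/scene.png");d=cv2.absdiff(b,b0).max(2)
for n,(x,y,w,hh) in dict(spare=(172,264,25,25),mug=(330,125,45,50),roll=(283,215,38,35)).items():print(n,(d[y:y+hh,x:x+w]>40).sum())
E
```

```text
34.125 [0.51245522 0.15768356 0.24973873]
((253.78736877441406, 120.97561645507812), (22.698883056640625, 24.113473892211914), 167.1005401611328) (254.81581115722656, 119.43138122558594) top [0.55305093 0.21441771 0.13      ] stand [0.55458251 0.2143617  0.045     ]
scene orange [(array([288.7, 141.4]), array([285, 139,   8,   6,  37])), (array([281.9, 156.8]), array([279, 153,   6,   9,  34])), (array([293.1, 165.2]), array([283, 154,  22,  22, 183]))]
spare 0
mug 0
roll 0
```

The rod stands upright and centred in its stand. The spare spool, mug and roll haven't moved, and the blue spool sits lower in the tube.

```bash
python3 -c "
from rig import bot
print(bot.hand_in())"
```

```text
the job is handed in; nothing more can be done
None
```

I handed the job in at 34 s with the blue spool on the yellow one in the tube (second try; the first leaned in the funnel), the stack bottomed out under about 15 N for over a second after roughly 20 mm of travel, and the rod upright in its stand; spare, mug and roll showed no movement, and no verdict was returned.

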